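# Check the heating block with the contact probe

## Robot

A 6-joint arm with a two-finger parallel gripper is mounted at the origin on the work surface. World frame = base frame: x ahead of the robot, y to its left, z up, the work surface at z = 0. Lengths are in m, angles in rad, forces in N, time in s.
With the tool pointing down it reaches from about 0.375 to 0.75 m from the base axis. Payload 9 kg.
Tool frame: the origin (TCP) lies at the centre of the arm's flange, where the gripper is bolted on; the fingertips stand manip.tips_ahead ahead of it and the grasp point (between the pads) lies 155 mm ahead of it (manip.tips_ahead is the distance from the TCP to the fingertips, in m); x points along the fingers, y is the direction in which the jaws open and shut, and the axes are right-handed (so a half turn about x gives the same grasp; the last joint's range is limited). The gripper opens to 85 mm and grips with 20 to 120 N. Pads are 22 mm wide; open, the fingers measure 114 mm over their backs; the gripper's body (76 mm by 85 mm) begins 54 mm behind the grasp point. The pads swing forward as they close: fully open they stand 13 mm farther back than shut.
Start: joints at [0.961, 0.104, 0.097, 1.564, 0, 1.353], TCP at [0.229, 0.555, 0.405] pointing down, gripper open.
Joint ranges: [-2.99, 2.99], [-0.84, 1.86], [-1.1, 1.16], [-1.84, 2.11], [-1.51, 1.56], [-3.14, 3.14]. Speed limits (rad/s): [2.22, 2.22, 2.57, 3.14, 3.14, 3.14].

## Interface

Orientations are given as [roll, pitch, yaw] about the fixed x, y, z axes, in that order (R = Rz(yaw) Ry(pitch) Rx(roll)).
In Python, from cell import manip gives the robot as it stands. The module is installed in compiled form; this text tells all that it offers.
- The arm moves only by the tool play_rows, never from a script. Its argument "commands" is a list of rows, each an object of numbers: "jaw": the gripper command: -1 is shut, 1 is fully open, values between are in proportion; "tx", "ty", "tz": the shift along the tool's x, y, z in m; "rx", "ry", "rz": the turn, a rotation vector about the tool's x, y, z in degrees. A call has 1 to 8 rows; each row shifts and turns the commanded pose from where the row before left it, along the tool's axes as they then stand; what a row does not reach is not made up. A row lasts 1/12 s, in which the tool goes at most 41.7 mm and 7.16 degrees, less where a joint would pass 70% of its speed; a pose out of reach is approached as far as the arm can. A call is refused whole if a number of a shift passes 0.0417 or a number of a turn 7.16, either way. A call with a gripper value outside its range is refused whole. The fingers move at their own pace and stop on an object; "squeeze" is the grip in N (left out, the last holds). Time passes only in rows, so rows that do not move let the fingers close. It gives the time, the measured TCP pose, the force and the opening at its end, in the units of the state.
- manip.observe(): the state, without advancing time (a new reading comes with each control period).
- manip.capture(name): name is "scene" or "top" or "wrist"; returns (picture, depth): 480x640x3 uint8, red, green, blue; 480x640 float32, m along the optical axis (not along the pixel's ray), 0 where there is no reading.
- manip.camera_info(name): a dict with "K" (3x3 intrinsics, pixels), "dist_coeffs" ([k1, k2, p1, p2, k3] as OpenCV has them; the pictures are not rectified), "R" (3x3) and "t" (3): a world point X has camera coordinates R X + t; the wrist camera has in their place "T_tool_cam" (4x4, takes a point from camera to tool coordinates, whose origin is the TCP and whose axes are the tool frame's). Camera axes: x right, y down, z forward; pixel columns grow to the right and rows downward; lengths in m; the calibration is good to about 2 mm. A picture is of the moment at which its call begins: read the wrist's pose just before it. camera_info takes no time and is no camera call.
- manip.job_done(): hands the job in, once; it reports no verdict.
Trained networks look in the newest picture that a camera, given by its name, has taken for a name from the list of things; names that differ only in an ending like _2 or _b are one class to them, and where a whole thing is asked for, a point or a joint stands for the part that bears it (a point fixed in the world has none). Each returns a list of dicts, best first, with "score" (0 to 1); they miss things now and then, are a little off and sometimes report something else, mostly with a low value. They report only what shows in the picture. A call takes as long as a camera call. They do not tell look-alikes from the thing itself.
- manip.find_in(camera, label): "position" ([x, y, z] in m, in world coordinates, good to about 4 mm: the middle of the surface that is visible of it).
- manip.silhouettes(camera, label): "pixels" (480x640 bool, what is visible of it).
- manip.pinpoint(camera, label): "position" ([x, y, z] in m, in world coordinates, good to about 4 mm: a listed point, or the origin of a listed thing).
The state is a dict: "time_s": time; "joint_pos": joint angles; "qvel": joint speeds; "joint_torque": joint torques, N m; "ee_pos": TCP position; "orientation": TCP orientation; "ft_force": force on the tool from outside, world axes, zero at the start; "moment": the same for the moment, N m; "width": opening from 0.0 (shut) to 1.0 (fully open).
Only numpy, scipy, OpenCV 4.12 (cv2) and the standard library are available. Lean on these libraries where they do the work, as an engineer would, in place of code of your own. Each camera call takes 0.05 s, during which the arm holds its last target. There are 200 camera calls.

## Task

Pull the incubator's tray out to its stop by its bar handle, then take the contact probe out of its stand by its square grip. Stand the probe upright with its tip inside the ring marked on the metal block in the tray, press gently so that the sprung tip is about half way in, and finish while still holding it there in the gripper. Leave everything else on the table where it is.

Things in the scene. Friction and masses are not known exactly. Their poses are not given: they have to be found in the camera images.
- incubator: White box-shaped drawer incubator on the table, 260 deep (x) x 260 wide (y) x 140 high, fixed. Origin: centre of its underside. Its own x axis points away from the drawer front, so the tray slides out along its -x (roughly towards the robot). Front face of the closed tray at x = -130 mm.
- tray (a joint): How far the tray is out, m: 0 closed, 0.14 at its stop; starts up to 12 mm ajar. About 1.5 N of friction; it stays where left. Inside the tray is 217 long x 220 wide with walls 45 high; its inner floor is 40 mm above the table. Front panel 15 thick, top edge 127 mm above the table.
- tray_handle (a point): Middle of the tray's horizontal steel bar handle, moving with the tray: bar 12 mm thick, 130 long along the incubator's y, its centre 45 mm in front of the front panel (39 mm clear gap behind the bar) and 105 mm above the table. Site axes as the incubator's.
- block: Loose aluminium heating block lying on the tray's floor, 70 (x) x 100 (y) x 45 high, 0.7 kg, with four open round wells of 18 mm, 35 deep, in its -y half and a thin dark ring on its top in its +y half. It may lie turned any way and travels with the tray. Fully uncovered when the tray is at its stop. Origin: centre of its underside, z up.
- spot (a point): Centre of the ring marked on top of the block (thin dark line, circle of 20 mm diameter), on the block's top face at its local (0, 26, 45) mm, 85 mm above the table.
- stand: Grey plastic probe stand on the table, fixed, 80 x 80 x 85 high: a base, two side cheeks and a top plate with one 14 mm through hole in its middle, in which the probe hangs. Origin: centre of its underside, z up. It may be on either side of the incubator.
- probe: Upright contact probe hanging in the stand, 0.15 kg, 158 mm long. Origin: on its axis at the end of the fully-out tip, 12 mm above the table; z up the axis. From the origin up: sprung tip rod to 22; 11 mm tube to 75; black 32 mm collar 73 to 79, resting on the stand (lift 75 to clear); white square grip 24 x 24 (faces along x, y) 79 to 155; cap to 158.
- probe_point (a point): The contact end (flat foot, 8 mm diameter) of the probe's sprung tip, on the probe's axis; moves with the tip.
- plunger (a joint): How far the probe's sprung tip is pushed in, m: 0 fully out, 0.016 fully in. Its spring pushes with 1 N at 0, rising 0.25 N per mm: 3 N half way (0.008), 5 N fully in.
- rack: Bystander: grey tube rack, 60 x 120 x 50 high with capped tubes to 82, loose; stands on the side of the incubator where the stand is not. Origin: centre of underside.
- jar: Bystander: amber jar, 60 diameter, 75 high, loose. Origin: centre of underside.
- bottle: Bystander: white bottle, 64 diameter, 150 high, loose. Origin: centre of underside.
- beaker: Bystander: open glass beaker, 70 diameter, 80 high, loose. Origin: centre of underside.
- mouse: Bystander: black computer mouse, 100 x 60 x 34 high. Origin: centre of underside.
- phone: Bystander: phone lying flat, 155 x 75 x 9. Origin: centre of underside.
- dish: Bystander: flat round clear dish, 70 diameter, 14 high, lying on top of the incubator. Origin: centre of underside.
There are look-alikes about, which are no part of the job. What is shaped like the probe but red is not meant.

How it is judged:
By the outcome, as a careful person would: the job done as asked, in the order asked, and still so for the second after the job is handed in, while the arm keeps its last pose, push and grip.
It also fails if it takes over 64 s, if anything falls off the work surface, if the arm or the gripper's body presses on something with over 40 N, if the wrist force passes 120 N, or if a joint passes its speed limit or range.

## Working session

There is one attempt and no reset: what is moved stays moved. The work goes in short steps, Python scripts to look and compute and a tool call to move; the robot and the scene stay as the last step left them, time stands still between calls to the robot, and variables do not carry over. Pictures are saved under pics/ and viewed, about 8 in all and at most 12, crops included, and the job is handed in when it is done.

Besides the shell and the picture viewer there is one more tool, called after ">>>" as name(argument=value, ...) on one line, values as JSON. play_rows: Moves the arm, as the interface text tells. Its arguments: {"type":"object","properties":{"commands":{"type":"array"},"squeeze":{"type":"number"}},"required":["commands"]}

```bash
mkdir -p pics
cat > h.py <<'E'
import numpy as np, cv2
from cell import manip
from scipy.spatial.transform import Rotation as Ro
def cap(c,fn=None):
    o=manip.observe(); p,d=manip.capture(c)
    if fn: cv2.imwrite('pics/'+fn,p[:,:,::-1])
    return o,p,d
def pose(o):
    T=np.eye(4);T[:3,:3]=Ro.from_euler('xyz',o['orientation']).as_matrix();T[:3,3]=o['ee_pos'];return T
def world(c,u,v,z,o=None):
    """world xyz of pixels u,v given depth z along the axis"""
    I=manip.camera_info(c)
    n=cv2.undistortPoints(np.array(np.c_[u,v],float).reshape(-1,1,2),np.array(I['K']),np.array(I['dist_coeffs'])).reshape(-1,2)
    P=np.c_[n,np.ones(len(n))]*np.reshape(z,(-1,1))
    if 'R' in I: return (P-np.array(I['t']))@np.array(I['R'])
    T=pose(o)@np.array(I['T_tool_cam']); return P@T[:3,:3].T+T[:3,3]
E
python3 - <<'E'
from h import *
print(manip.observe(), manip.tips_ahead)
ims=[]
for c in ['scene','top']:
    o,p,d=cap(c); ims.append(p)
    for l in ['incubator','tray_handle','block','spot','stand','probe','rack','jar','bottle','beaker','mouse','phone']:
        print(c,l,[(np.round(r['position'],3).tolist(),round(r['score'],2)) for r in manip.pinpoint(c,l)][:3])
cv2.imwrite('pics/a.png',ims[0][:,:,::-1]);cv2.imwrite('pics/b.png',ims[1][:,:,::-1])
E
```

```text
{'time_s': 0.0, 'joint_pos': array([ 9.61351455e-01,  1.04704952e-01,  9.64611140e-02,  1.56389682e+00,
       -9.03875098e-06,  1.35306515e+00]), 'qvel': array([-0.00104483, -0.00023903,  0.00068498,  0.0004124 , -0.00055752,
       -0.00090571]), 'joint_torque': array([ 1.61056032e-03, -5.56930304e+01,  5.03648543e+01,  1.66189321e-02,
       -2.39180717e-04, -1.85060389e-05]), 'ee_pos': array([0.22901029, 0.55445948, 0.40391437]), 'orientation': array([-1.78180401,  1.56945196, -2.1735177 ]), 'ft_force': array([-1.00959697,  0.32002349,  0.53360732]), 'moment': array([-0.00416444,  0.00895454,  0.02739649]), 'width': 1.0038040001465525} 0.1734
scene incubator [([0.785, 0.017, 0.001], 0.67), ([0.486, -0.3, 0.001], 0.28)]
scene tray_handle []
scene block []
scene spot []
scene stand [([0.481, 0.317, -0.002], 0.93)]
scene probe [([0.38, 0.304, 0.003], 0.86)]
scene rack [([0.486, -0.3, -0.001], 0.91), ([0.585, 0.488, -0.001], 0.54)]
scene jar [([0.787, 0.015, 0.002], 0.61), ([0.726, 0.34, 0.002], 0.19)]
scene bottle [([0.725, 0.34, 0.002], 0.64)]
scene beaker [([0.728, 0.339, 0.001], 0.71), ([0.586, 0.49, 0.0], 0.69)]
scene mouse [([0.566, -0.434, 0.001], 0.74)]
scene phone [([0.41, -0.049, -0.004], 0.93)]
top incubator [([0.786, 0.014, 0.001], 0.87)]
top tray_handle [([0.603, 0.024, 0.108], 0.98)]
top block [([0.488, -0.297, -0.004], 0.21)]
top spot [([0.716, 0.054, 0.086], 0.48)]
top stand [([0.484, 0.314, 0.001], 0.67), ([0.488, -0.299, -0.004], 0.31)]
top probe [([0.383, 0.304, -0.001], 0.63), ([0.48, 0.317, 0.011], 0.54), ([0.785, 0.013, 0.002], 0.42)]
top rack []
top jar [([0.728, -0.336, -0.002], 0.94)]
top bottle [([0.726, 0.335, -0.002], 0.75)]
top beaker [([0.588, 0.484, -0.002], 0.69)]
top mouse [([0.566, -0.435, 0.001], 0.85)]
top phone [([0.408, -0.049, -0.001], 0.98)]
```

View pics/a.png

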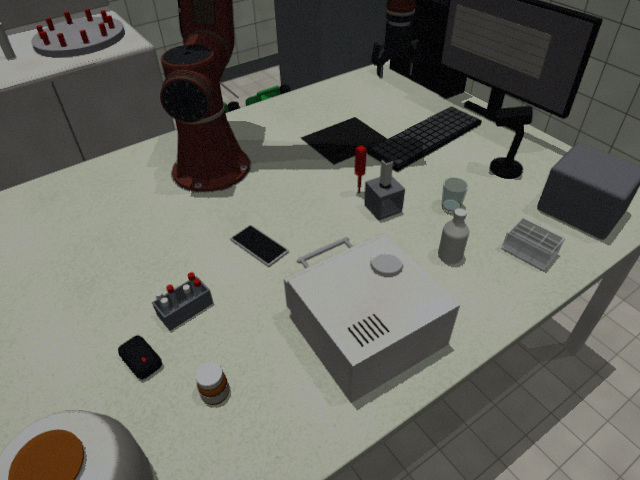

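View pics/b.png

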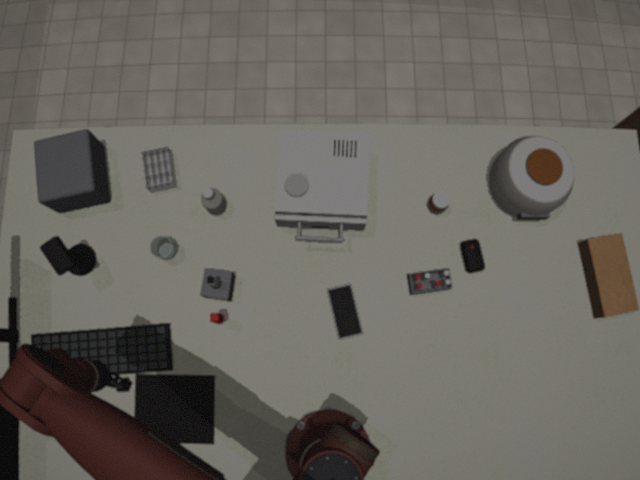

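Run:
```python
from h import *
o,p,d=cap('top')
v,u=np.mgrid[:480,:640]; W=world('top',u.ravel(),v.ravel(),d.ravel()).reshape(480,640,3)
def reg(name,x,y,z):
    m=(d>0)
    for k,r in zip(range(3),(x,y,z)): m&=(W[...,k]>r[0])&(W[...,k]<r[1])
    P=W[m]; print(name,len(P),P.min(0).round(4),P.max(0).round(4),'med',np.median(P,0).round(4), cv2.minAreaRect(P[:,:2].astype(np.float32)*1000)); return P
reg('inc',(.6,1),(-.2,.2),(.133,.146))
P=reg('bar',(.56,.615),(-.1,.1),(.095,.125))
print(np.polyfit(P[:,1],P[:,0],1))
reg('stand',(.42,.54),(.25,.38),(.075,.092))
reg('grip',(.42,.54),(.25,.38),(.15,.18))
reg('red',(.34,.42),(.25,.35),(.05,.2))
for l in ['tray_handle','probe']:
    for r in manip.silhouettes('top',l):
        m=r['pixels']&(d>0); print(l,r['score'],m.sum(),np.median(W[m],0).round(3), cv2.minAreaRect(W[m][:,:2].astype(np.float32)*1000))
T=pose(o); print(T.round(3)); print(np.array(manip.camera_info('wrist')['T_tool_cam']).round(3))
```

```text
inc 6649 [ 0.6428 -0.1219  0.133 ] [0.9195 0.1477 0.146 ] med [0.7939 0.0045 0.1397] ((780.7304077148438, 13.95947265625), (261.2854309082031, 268.0111083984375), 87.16551208496094)
bar 228 [ 0.5941 -0.0467  0.0987] [0.615  0.0919 0.1203] med [0.6025 0.0213 0.1096] ((604.553955078125, 22.60561752319336), (138.66510009765625, 20.38078498840332), 89.74161529541016)
[0.03424103 0.60244649]
stand 630 [0.4326 0.2737 0.0752] [0.5211 0.3623 0.092 ] med [0.4724 0.3125 0.085 ] ((477.51593017578125, 317.2510070800781), (81.94122314453125, 80.8157730102539), 82.32156372070312)
grip 87 [0.4662 0.3039 0.1502] [0.4885 0.3294 0.1775] med [0.4768 0.3152 0.168 ] ((477.1470031738281, 316.5394592285156), (25.324251174926758, 22.31041717529297), 88.84102630615234)
red 134 [0.3654 0.2916 0.0754] [0.3896 0.3191 0.1637] med [0.3764 0.3005 0.1517] ((377.4491882324219, 305.2679748535156), (24.24047088623047, 27.38192367553711), 0.7399902939796448)
tray_handle 0.57 1568 [0.65  0.018 0.109] ((643.3782348632812, 15.05828857421875), (271.56634521484375, 95.8895492553711), 86.64643096923828)
probe 0.64 137 [0.377 0.302 0.151] ((382.20648193359375, 321.0289306640625), (59.033302307128906, 30.702472686767578), 72.42581176757812)
probe 0.6 139 [0.475 0.31  0.161] ((476.1372375488281, 313.94732666015625), (25.7560977935791, 27.6093692779541), 80.11231231689453)
probe 0.53 769 [0.468 0.309 0.084] ((483.4489440917969, 325.9411926269531), (102.14950561523438, 90.72261810302734), 82.0284652709961)
[[ 0.     0.382  0.924  0.229]
 [ 0.     0.924 -0.382  0.555]
 [-1.     0.     0.     0.405]
 [ 0.     0.     0.     1.   ]]
[[-0.    -0.263  0.965  0.03 ]
 [ 1.    -0.     0.     0.001]
 [ 0.     0.965  0.263 -0.067]
 [ 0.     0.     0.     1.   ]]
```

```bash
cat > plan.py <<'E'
from h import *
def plan(pos,ydeg,n,cur=None):
    """rows from the present pose to pos, tool down, tool y at ydeg; prints per row shifts (m) and turns (deg)"""
    T=pose(manip.observe()) if cur is None else cur
    y=np.radians(ydeg); Y=np.array([np.cos(y),np.sin(y),0]);X=np.array([0,0,-1.]);G=np.c_[X,Y,np.cross(X,Y)]
    w=Ro.from_matrix(T[:3,:3].T@G).as_rotvec(); R=T[:3,:3]; dp=(np.array(pos)-T[:3,3])/n
    for i in range(n):
        s=R.T@dp; print('{"tx":%.4f,"ty":%.4f,"tz":%.4f,"rx":%.2f,"ry":%.2f,"rz":%.2f},'%(*s,*np.degrees(w/n)),end='\n\n' if i%8==7 else '\n')
        R=R@Ro.from_rotvec(w/n).as_matrix()
E
python3 -c "
from plan import *
plan([.603,.023,.36],-2.3,18)"
```

```text
{"tx":0.0025,"ty":-0.0194,"tz":0.0305,"rx":3.88,"ry":0.00,"rz":-0.00},
{"tx":0.0025,"ty":-0.0173,"tz":0.0317,"rx":3.88,"ry":0.00,"rz":-0.00},
{"tx":0.0025,"ty":-0.0151,"tz":0.0328,"rx":3.88,"ry":0.00,"rz":-0.00},
{"tx":0.0025,"ty":-0.0128,"tz":0.0338,"rx":3.88,"ry":0.00,"rz":-0.00},
{"tx":0.0025,"ty":-0.0105,"tz":0.0345,"rx":3.88,"ry":0.00,"rz":-0.00},
{"tx":0.0025,"ty":-0.0081,"tz":0.0352,"rx":3.88,"ry":0.00,"rz":-0.00},
{"tx":0.0025,"ty":-0.0057,"tz":0.0356,"rx":3.88,"ry":0.00,"rz":-0.00},
{"tx":0.0025,"ty":-0.0033,"tz":0.0360,"rx":3.88,"ry":0.00,"rz":-0.00},

{"tx":0.0025,"ty":-0.0009,"tz":0.0361,"rx":3.88,"ry":0.00,"rz":-0.00},
{"tx":0.0025,"ty":0.0016,"tz":0.0361,"rx":3.88,"ry":0.00,"rz":-0.00},
{"tx":0.0025,"ty":0.0040,"tz":0.0359,"rx":3.88,"ry":0.00,"rz":-0.00},
{"tx":0.0025,"ty":0.0064,"tz":0.0355,"rx":3.88,"ry":0.00,"rz":-0.00},
{"tx":0.0025,"ty":0.0088,"tz":0.0350,"rx":3.88,"ry":0.00,"rz":-0.00},
{"tx":0.0025,"ty":0.0112,"tz":0.0343,"rx":3.88,"ry":0.00,"rz":-0.00},
{"tx":0.0025,"ty":0.0135,"tz":0.0335,"rx":3.88,"ry":0.00,"rz":-0.00},
{"tx":0.0025,"ty":0.0157,"tz":0.0325,"rx":3.88,"ry":0.00,"rz":-0.00},

{"tx":0.0025,"ty":0.0179,"tz":0.0314,"rx":3.88,"ry":0.00,"rz":-0.00},
{"tx":0.0025,"ty":0.0199,"tz":0.0301,"rx":3.88,"ry":0.00,"rz":-0.00},
```

>>> play_rows(commands=[{"tx": 0,"ty": -0.0194,"tz": 0.0305,"rx": 3.9,"jaw": 0.04},{"tx": 0,"ty": -0.0173,"tz": 0.0317,"rx": 3.9},{"tx": 0,"ty": -0.0151,"tz": 0.0328,"rx": 3.9},{"tx": 0,"ty": -0.0128,"tz": 0.0338,"rx": 3.9},{"tx": 0,"ty": -0.0105,"tz": 0.0345,"rx": 3.9},{"tx": 0.0,"ty": -0.0081,"tz": 0.0352,"rx": 3.9},{"tx": 0.0,"ty": -0.0057,"tz": 0.0356,"rx": 3.9},{"tx": 0.0,"ty": -0.0033,"tz": 0.036,"rx": 3.9}])

```text
$.commands[0]: bad value
```

>>> play_rows(commands=[{"tx": 0.002,"ty": -0.001,"tz": 0.0361,"rx": 3.9},{"tx": 0.002,"ty": 0.0016,"tz": 0.0361,"rx": 3.9},{"tx": 0.002,"ty": 0.004,"tz": 0.0359,"rx": 3.9},{"tx": 0.002,"ty": 0.0064,"tz": 0.0355,"rx": 3.9},{"tx": 0.002,"ty": 0.0088,"tz": 0.035,"rx": 3.9},{"tx": 0.002,"ty": 0.0112,"tz": 0.0343,"rx": 3.9},{"tx": 0.002,"ty": 0.0135,"tz": 0.0335,"rx": 3.9},{"tx": 0.002,"ty": 0.0157,"tz": 0.0325,"rx": 3.9}])

```text
$.commands[0]: bad value
```

>>> play_rows(commands=[{"tx": 0.004,"ty": 0.0179,"tz": 0.0314,"rx": 3.9},{"tx": 0.004,"ty": 0.0199,"tz": 0.0301,"rx": 3.9},{"tx": 0.006},{"tx": 0}])

```text
$.commands[0]: bad value
```

Run:
```python
from plan import *
o,p,d=cap('wrist','c.png')
print(o['time_s'],o['width'],o['joint_pos'].round(2),o['ft_force']);print(pose(o).round(3))
print([(r['position'],r['score']) for r in manip.pinpoint('wrist','tray_handle')])
v,u=np.mgrid[:480,:640]; W=world('wrist',u.ravel(),v.ravel(),d.ravel(),o); m=(d.ravel()>0)&(abs(W[:,0]-.603)<.025)&(abs(W[:,1]-.02)<.09)&(W[:,2]>.09)&(W[:,2]<.125)
P=W[m];print(len(P),P.min(0),P.max(0),np.polyfit(P[:,1],P[:,0],1))
```

```text
1.45 0.9988369348531895 [ 0.96  0.1   0.1   1.56 -0.    1.35] [ 0.0628783  -0.4065033   0.06911242]
[[ 0.     0.382  0.924  0.229]
 [ 0.     0.924 -0.382  0.555]
 [-1.     0.     0.     0.405]
 [ 0.     0.     0.     1.   ]]
[]Traceback (most recent call last):
  File "<stdin>", line 6, in <module>
    return umr_minimum(a, axis, None, out, keepdims, initial, where)
ValueError: zero-size array to reduction operation minimum which has no identity
```

View pics/c.png

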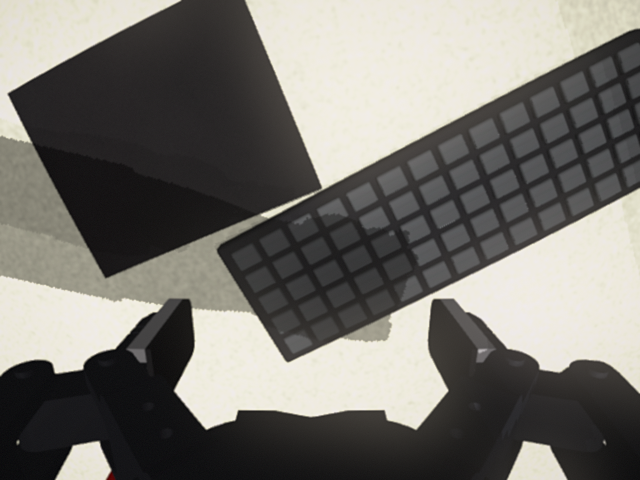

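The calls were refused, so the arm hasn't moved: the wrist picture shows only the keyboard and the fingers. Each row probably needs every key, so I'll test with one full row.

>>> play_rows(commands=[{"jaw": 0.04,"tx": 0,"ty": -0.0194,"tz": 0.0305,"rx": 3.9,"ry": 0,"rz": 0},{"jaw": 0.04,"tx": 0,"ty": -0.0173,"tz": 0.0317,"rx": 3.9,"ry": 0,"rz": 0}])

```text
time_s: 1.72
ee_pos: [0.2701, 0.4954, 0.4043]
orientation: [-2.076, 1.57, -2.604]
ft_force: [-0.2, -0.7, 0.4]
width: 0.746
```

>>> play_rows(commands=[{"jaw": 0.04,"tx": 0,"ty": -0.0151,"tz": 0.0328,"rx": 3.9,"ry": 0,"rz": 0},{"jaw": 0.04,"tx": 0,"ty": -0.0128,"tz": 0.0338,"rx": 3.9,"ry": 0,"rz": 0},{"jaw": 0.04,"tx": 0,"ty": -0.0105,"tz": 0.0345,"rx": 3.9,"ry": 0,"rz": 0},{"jaw": 0.04,"tx": 0,"ty": -0.0081,"tz": 0.0352,"rx": 3.9,"ry": 0,"rz": 0},{"jaw": 0.04,"tx": 0,"ty": -0.0057,"tz": 0.0356,"rx": 3.9,"ry": 0,"rz": 0},{"jaw": 0.04,"tx": 0,"ty": -0.0033,"tz": 0.036,"rx": 3.9,"ry": 0,"rz": 0},{"jaw": 0.04,"tx": 0,"ty": -0.001,"tz": 0.0361,"rx": 3.9,"ry": 0,"rz": 0},{"jaw": 0.04,"tx": 0,"ty": 0.0016,"tz": 0.0361,"rx": 3.9,"ry": 0,"rz": 0}])

```text
time_s: 2.38
ee_pos: [0.437, 0.2572, 0.4049]
orientation: [1.511, 1.57, 0.436]
ft_force: [1.1, 0.8, 0.1]
width: 0.521
```

>>> play_rows(commands=[{"jaw": 0.04,"tx": 0.005,"ty": 0.004,"tz": 0.0359,"rx": 3.9,"ry": 0,"rz": 0},{"jaw": 0.04,"tx": 0.005,"ty": 0.0064,"tz": 0.0355,"rx": 3.9,"ry": 0,"rz": 0},{"jaw": 0.04,"tx": 0.005,"ty": 0.0088,"tz": 0.035,"rx": 3.9,"ry": 0,"rz": 0},{"jaw": 0.04,"tx": 0.005,"ty": 0.0112,"tz": 0.0343,"rx": 3.9,"ry": 0,"rz": 0},{"jaw": 0.04,"tx": 0.005,"ty": 0.0135,"tz": 0.0335,"rx": 3.9,"ry": 0,"rz": 0},{"jaw": 0.04,"tx": 0.005,"ty": 0.0157,"tz": 0.0325,"rx": 3.9,"ry": 0,"rz": 0},{"jaw": 0.04,"tx": 0.005,"ty": 0.0179,"tz": 0.0314,"rx": 3.9,"ry": 0,"rz": 0},{"jaw": 0.04,"tx": 0.005,"ty": 0.0199,"tz": 0.0301,"rx": 3.9,"ry": 0,"rz": 0}])

```text
time_s: 3.05
ee_pos: [0.6022, 0.0201, 0.3645]
orientation: [1.757, 1.57, 0.136]
ft_force: [0.5, 1.0, 0.7]
width: 0.52
```

>>> play_rows(commands=[{"jaw": 0.04,"tx": 0,"ty": 0,"tz": 0,"rx": 0,"ry": 0,"rz": 0},{"jaw": 0.04,"tx": 0,"ty": 0,"tz": 0,"rx": 0,"ry": 0,"rz": 0}])

```text
time_s: 3.22
ee_pos: [0.6019, 0.0202, 0.3637]
orientation: [-1.804, 1.569, 2.86]
ft_force: [0.1, 0.0, -0.5]
width: 0.518
```

Run:
```python
from plan import *
o,p,d=cap('wrist','d.png')
print(o['time_s'],o['width'],o['joint_pos'].round(2),o['ft_force']);print(pose(o).round(4))
print([(r['position'],r['score']) for r in manip.pinpoint('wrist','tray_handle')])
v,u=np.mgrid[:480,:640]; W=world('wrist',u.ravel(),v.ravel(),d.ravel(),o); m=(d.ravel()>0)&(abs(W[:,0]-.603)<.025)&(abs(W[:,1]-.02)<.06)&(W[:,2]>.09)&(W[:,2]<.125)
P=W[m];print(len(P),P.min(0) if len(P) else 0,P.max(0) if len(P) else 0,np.polyfit(P[:,1],P[:,0],1) if len(P) else 0)
```

```text
3.2167 0.5181256272862578 [-0.18  0.11  0.03  1.49  0.    1.44] [ 0.05404038  0.02074852 -0.46391925]
[[-1.500e-03  9.988e-01 -4.870e-02  6.019e-01]
 [ 4.000e-04 -4.870e-02 -9.988e-01  2.020e-02]
 [-1.000e+00 -1.600e-03 -4.000e-04  3.637e-01]
 [ 0.000e+00  0.000e+00  0.000e+00  1.000e+00]]
[([0.6058, 0.0212, 0.1027], 0.98)]
4530 [ 0.59625326 -0.03994999  0.10344552] [0.62799607 0.07999834 0.11332411] [-0.0015526   0.60693779]
```

View pics/d.png

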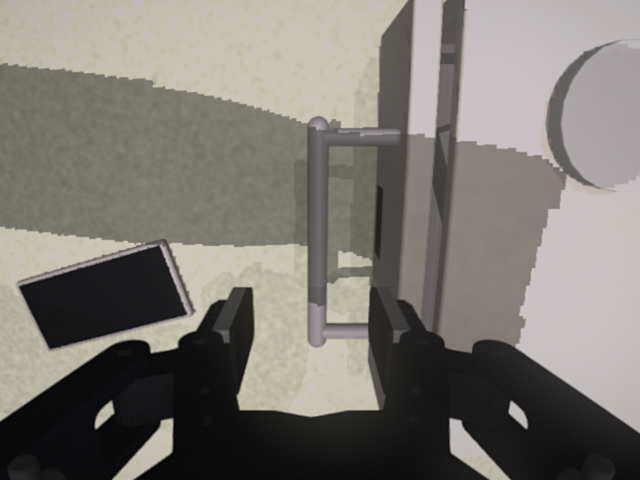

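The bar lies midway between the fingers, vertical at column 318, running from row 120 to row 340. Its yaw matches the tool's, so I'll go down and grip it.

>>> play_rows(commands=[{"jaw": 0.04,"tx": 0.026,"ty": 0.002,"tz": -0.002,"rx": 0,"ry": 0,"rz": 0},{"jaw": 0.04,"tx": 0.026,"ty": 0,"tz": 0,"rx": 0,"ry": 0,"rz": 0},{"jaw": 0.04,"tx": 0.026,"ty": 0,"tz": 0,"rx": 0,"ry": 0,"rz": 0},{"jaw": 0.04,"tx": 0.024,"ty": 0,"tz": 0,"rx": 0,"ry": 0,"rz": 0},{"jaw": -1,"tx": 0,"ty": 0,"tz": 0,"rx": 0,"ry": 0,"rz": 0},{"jaw": -1,"tx": 0,"ty": 0,"tz": 0,"rx": 0,"ry": 0,"rz": 0},{"jaw": -1,"tx": 0,"ty": 0,"tz": 0,"rx": 0,"ry": 0,"rz": 0},{"jaw": -1,"tx": 0,"ty": 0,"tz": 0,"rx": 0,"ry": 0,"rz": 0}], squeeze=40)

```text
time_s: 3.98
ee_pos: [0.6038, 0.0244, 0.2646]
orientation: [1.945, 1.569, 0.329]
ft_force: [-1.9, 3.1, 0.0]
width: 0.118
```

>>> play_rows(commands=[{"jaw": -1,"tx": 0,"ty": 0,"tz": 0,"rx": 0,"ry": 0,"rz": 0}])

```text
time_s: 4.07
ee_pos: [0.6039, 0.0243, 0.2646]
orientation: [2.047, 1.569, 0.431]
ft_force: [-1.5, 4.8, 1.8]
width: 0.121
```

>>> play_rows(commands=[{"jaw": -1,"tx": 0,"ty": -0.006,"tz": 0,"rx": 0,"ry": 0,"rz": 0},{"jaw": -1,"tx": 0,"ty": -0.012,"tz": 0,"rx": 0,"ry": 0,"rz": 0},{"jaw": -1,"tx": 0,"ty": -0.018,"tz": 0,"rx": 0,"ry": 0,"rz": 0},{"jaw": -1,"tx": 0,"ty": -0.018,"tz": 0,"rx": 0,"ry": 0,"rz": 0},{"jaw": -1,"tx": 0,"ty": -0.018,"tz": 0,"rx": 0,"ry": 0,"rz": 0},{"jaw": -1,"tx": 0,"ty": -0.018,"tz": 0,"rx": 0,"ry": 0,"rz": 0},{"jaw": -1,"tx": 0,"ty": -0.018,"tz": 0,"rx": 0,"ry": 0,"rz": 0},{"jaw": -1,"tx": 0,"ty": -0.01,"tz": 0,"rx": 0,"ry": 0,"rz": 0}])

```text
time_s: 4.73
ee_pos: [0.4849, 0.0301, 0.2645]
orientation: [2.262, 1.567, 0.646]
ft_force: [3.0, 9.2, 0.9]
width: 0.12
```

>>> play_rows(commands=[{"jaw": -1,"tx": 0,"ty": -0.004,"tz": 0,"rx": 0,"ry": 0,"rz": 0},{"jaw": -1,"tx": 0,"ty": -0.003,"tz": 0,"rx": 0,"ry": 0,"rz": 0},{"jaw": -1,"tx": 0,"ty": -0.003,"tz": 0,"rx": 0,"ry": 0,"rz": 0}])

```text
time_s: 4.98
ee_pos: [0.4761, 0.0304, 0.2645]
orientation: [2.212, 1.566, 0.596]
ft_force: [2.4, 10.8, 1.0]
width: 0.119
```

>>> play_rows(commands=[{"jaw": -1,"tx": 0,"ty": -0.002,"tz": 0,"rx": 0,"ry": 0,"rz": 0},{"jaw": -1,"tx": 0,"ty": -0.002,"tz": 0,"rx": 0,"ry": 0,"rz": 0}])

```text
time_s: 5.15
ee_pos: [0.4722, 0.0306, 0.2645]
orientation: [2.233, 1.566, 0.617]
ft_force: [1.8, 9.8, 1.5]
width: 0.124
```

>>> play_rows(commands=[{"jaw": -1,"tx": 0,"ty": -0.002,"tz": 0,"rx": 0,"ry": 0,"rz": 0},{"jaw": -1,"tx": 0,"ty": -0.002,"tz": 0,"rx": 0,"ry": 0,"rz": 0}])

```text
time_s: 5.32
ee_pos: [0.4695, 0.0306, 0.2646]
orientation: [1.963, 1.562, 0.347]
ft_force: [21.9, 11.4, -14.0]
width: 0.122
```

>>> play_rows(commands=[{"jaw": -1,"tx": 0,"ty": -0.002,"tz": 0,"rx": 0,"ry": 0,"rz": 0}])

```text
time_s: 5.4
ee_pos: [0.4687, 0.0306, 0.2647]
orientation: [1.868, 1.558, 0.252]
ft_force: [34.9, 10.7, -22.2]
width: 0.122
```

>>> play_rows(commands=[{"jaw": -1,"tx": 0,"ty": -0.0015,"tz": 0,"rx": 0,"ry": 0,"rz": 0}])

```text
time_s: 5.48
ee_pos: [0.4681, 0.0306, 0.2647]
orientation: [1.829, 1.555, 0.213]
ft_force: [42.0, 12.5, -28.2]
width: 0.118
```

>>> play_rows(commands=[{"jaw": -1,"tx": 0,"ty": 0.002,"tz": 0,"rx": 0,"ry": 0,"rz": 0},{"jaw": -1,"tx": 0,"ty": 0.002,"tz": 0,"rx": 0,"ry": 0,"rz": 0},{"jaw": 0.04,"tx": 0,"ty": 0,"tz": 0,"rx": 0,"ry": 0,"rz": 0},{"jaw": 0.04,"tx": 0,"ty": 0,"tz": 0,"rx": 0,"ry": 0,"rz": 0},{"jaw": 0.04,"tx": 0,"ty": 0,"tz": 0,"rx": 0,"ry": 0,"rz": 0},{"jaw": 0.04,"tx": 0,"ty": 0,"tz": 0,"rx": 0,"ry": 0,"rz": 0}])

```text
time_s: 5.98
ee_pos: [0.4683, 0.0298, 0.2633]
orientation: [0.961, 1.57, -0.656]
ft_force: [-0.4, 0.1, -0.3]
width: 0.519
```

>>> play_rows(commands=[{"jaw": 0.04,"tx": -0.02,"ty": 0,"tz": 0,"rx": 0,"ry": 0,"rz": 0},{"jaw": 0.04,"tx": -0.03,"ty": 0,"tz": 0,"rx": 0,"ry": 0,"rz": 0},{"jaw": 0.04,"tx": -0.03,"ty": 0,"tz": 0,"rx": 0,"ry": 0,"rz": 0},{"jaw": 0.04,"tx": -0.03,"ty": 0,"tz": 0,"rx": 0,"ry": 0,"rz": 0},{"jaw": 0.04,"tx": -0.03,"ty": 0,"tz": 0,"rx": 0,"ry": 0,"rz": 0},{"jaw": 0.04,"tx": 0,"ty": 0,"tz": 0,"rx": 0,"ry": 0,"rz": 0}])

```text
time_s: 6.48
ee_pos: [0.4688, 0.0297, 0.409]
orientation: [1.372, 1.563, -0.245]
ft_force: [0.9, 0.4, 0.4]
width: 0.517
```

Run:
```python
from plan import *
o,p,d=cap('wrist','e.png'); print(o['time_s'],o['width'],o['ft_force'],pose(o).round(4))
for l in ['tray_handle','spot','block']: print(l,[(r['position'],r['score']) for r in manip.pinpoint('wrist',l)])
plan([.478,.317,.405],-7.7,9)
```

```text
6.4833 0.5170060970385989 [0.9447452  0.39551869 0.42286117] [[ 0.008   0.9989 -0.0464  0.4688]
 [-0.002  -0.0464 -0.9989  0.0297]
 [-1.      0.0081  0.0016  0.409 ]
 [ 0.      0.      0.      1.    ]]
tray_handle [([0.4717, 0.0268, 0.1024], 0.6)]
spot [([0.5814, 0.0619, 0.0829], 0.66)]
block [([0.6048, 0.0701, 0.0369], 0.91)]
{"tx":-0.0003,"ty":-0.0004,"tz":-0.0319,"rx":0.56,"ry":-0.00,"rz":0.01},
{"tx":-0.0003,"ty":-0.0007,"tz":-0.0319,"rx":0.56,"ry":-0.00,"rz":0.01},
{"tx":-0.0003,"ty":-0.0010,"tz":-0.0319,"rx":0.56,"ry":-0.00,"rz":0.01},
{"tx":-0.0003,"ty":-0.0013,"tz":-0.0319,"rx":0.56,"ry":-0.00,"rz":0.01},
{"tx":-0.0003,"ty":-0.0016,"tz":-0.0319,"rx":0.56,"ry":-0.00,"rz":0.01},
{"tx":-0.0003,"ty":-0.0019,"tz":-0.0319,"rx":0.56,"ry":-0.00,"rz":0.01},
{"tx":-0.0003,"ty":-0.0022,"tz":-0.0318,"rx":0.56,"ry":-0.00,"rz":0.01},
{"tx":-0.0003,"ty":-0.0026,"tz":-0.0318,"rx":0.56,"ry":-0.00,"rz":0.01},

{"tx":-0.0003,"ty":-0.0029,"tz":-0.0318,"rx":0.56,"ry":-0.00,"rz":0.01},
```

View pics/e.png

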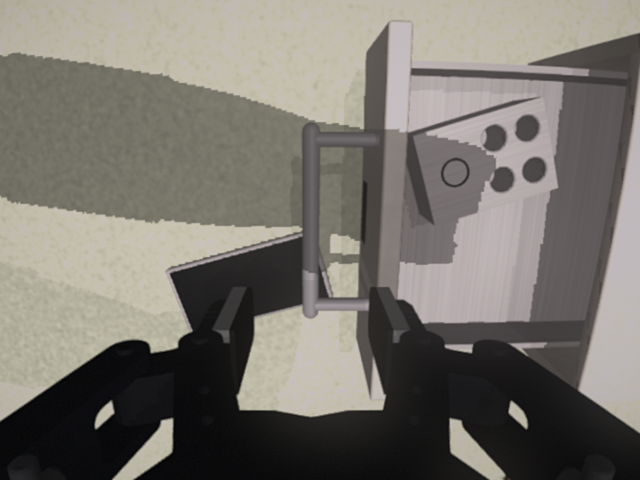

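>>> play_rows(commands=[{"jaw": 0.4,"tx": 0,"ty": 0,"tz": -0.032,"rx": 0.56,"ry": 0,"rz": 0},{"jaw": 0.4,"tx": 0,"ty": -0.001,"tz": -0.032,"rx": 0.56,"ry": 0,"rz": 0},{"jaw": 0.4,"tx": 0,"ty": -0.001,"tz": -0.032,"rx": 0.56,"ry": 0,"rz": 0},{"jaw": 0.4,"tx": 0,"ty": -0.001,"tz": -0.032,"rx": 0.56,"ry": 0,"rz": 0},{"jaw": 0.4,"tx": 0,"ty": -0.002,"tz": -0.032,"rx": 0.56,"ry": 0,"rz": 0},{"jaw": 0.4,"tx": 0,"ty": -0.002,"tz": -0.032,"rx": 0.56,"ry": 0,"rz": 0},{"jaw": 0.4,"tx": 0,"ty": -0.002,"tz": -0.032,"rx": 0.56,"ry": 0,"rz": 0},{"jaw": 0.4,"tx": 0,"ty": -0.003,"tz": -0.032,"rx": 0.56,"ry": 0,"rz": 0}])

```text
time_s: 7.35
ee_pos: [0.4762, 0.2877, 0.4011]
orientation: [-1.09, 1.569, -2.786]
ft_force: [0.6, -0.4, -0.0]
width: 0.699
```

>>> play_rows(commands=[{"jaw": 0.4,"tx": 0,"ty": -0.003,"tz": -0.03,"rx": 0.56,"ry": 0,"rz": 0},{"jaw": 0.4,"tx": 0,"ty": 0,"tz": 0,"rx": 0,"ry": 0,"rz": 0},{"jaw": 0.4,"tx": 0,"ty": 0,"tz": 0,"rx": 0,"ry": 0,"rz": 0}])

```text
time_s: 7.6
ee_pos: [0.4769, 0.3174, 0.4008]
orientation: [-1.034, 1.568, -2.736]
ft_force: [0.1, 0.1, 0.4]
width: 0.701
```

Run:
```python
from plan import *
o,p,d=cap('wrist','f.png'); T=pose(o);print(o['time_s'],o['width'],o['ft_force'],T.round(4))
v,u=np.mgrid[:480,:640]; W=world('wrist',u.ravel(),v.ravel(),d.ravel(),o); dr=d.ravel()>0
for n,zr in (('cap',(.155,.18)),('stand',(.08,.09))):
    m=dr&(W[:,0]>.43)&(W[:,0]<.53)&(abs(W[:,1]-.317)<.05)&(W[:,2]>zr[0])&(W[:,2]<zr[1]); P=W[m]
    print(n,len(P),np.median(P,0).round(4),cv2.minAreaRect(P[:,:2].astype(np.float32)*1000) if len(P)>5 else '')
print([(np.round(r['position'],4),r['score']) for r in manip.pinpoint('wrist','probe')])
# tray from top
o,p,d=cap('top','g0.png')
for l in ['spot','tray_handle']: print(l,[(np.round(r['position'],4),r['score']) for r in manip.pinpoint('top',l)])
```

```text
7.6 0.7008873528478523 [0.11286969 0.11509316 0.40423875] [[-0.0027  0.9913 -0.1312  0.4769]
 [-0.0012 -0.1312 -0.9913  0.3174]
 [-1.     -0.0025  0.0015  0.4008]
 [ 0.      0.      0.      1.    ]]
cap 2006 [0.4807 0.3223 0.1699] ((480.5462341308594, 319.3537902832031), (24.500877380371094, 23.997074127197266), 87.91426849365234)
stand 8714 [0.483  0.3308 0.0854] ((480.52978515625, 319.12005615234375), (80.77997589111328, 80.26221466064453), 82.19522094726562)
[(array([0.4813, 0.3164, 0.0141]), 0.9), (array([0.3792, 0.3071, 0.0027]), 0.83)]
spot [(array([0.5845, 0.0587, 0.086 ]), 0.76)]
tray_handle [(array([0.4658, 0.03  , 0.1068]), 0.82)]
```

View pics/f.png

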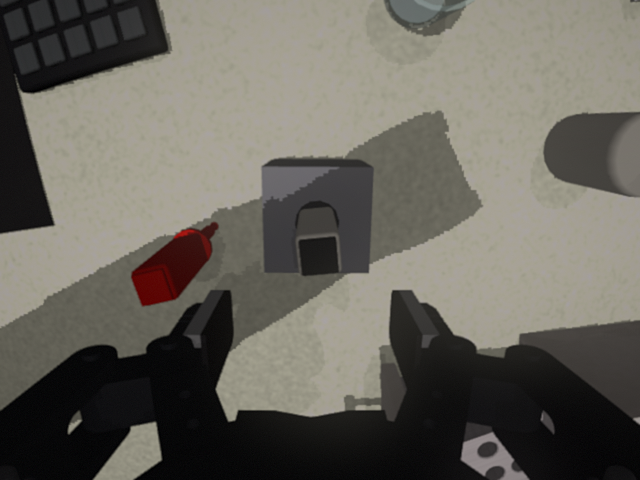

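>>> play_rows(commands=[{"jaw": 0.4,"tx": 0,"ty": 0.003,"tz": -0.001,"rx": -5,"ry": 0,"rz": 0},{"jaw": 0.4,"tx": 0.03,"ty": 0,"tz": 0,"rx": 0,"ry": 0,"rz": 0},{"jaw": 0.4,"tx": 0.03,"ty": 0,"tz": 0,"rx": 0,"ry": 0,"rz": 0},{"jaw": 0.4,"tx": 0.03,"ty": 0,"tz": 0,"rx": 0,"ry": 0,"rz": 0},{"jaw": 0.4,"tx": 0.025,"ty": 0,"tz": 0,"rx": 0,"ry": 0,"rz": 0},{"jaw": 0.4,"tx": 0,"ty": 0,"tz": 0,"rx": 0,"ry": 0,"rz": 0}])

```text
time_s: 8.35
ee_pos: [0.4791, 0.3154, 0.2822]
orientation: [-1.165, 1.563, -2.784]
ft_force: [-0.7, -0.4, -0.2]
width: 0.699
```

>>> play_rows(commands=[{"jaw": -0.5,"tx": 0,"ty": 0,"tz": 0,"rx": 0,"ry": 0,"rz": 0},{"jaw": -1,"tx": 0,"ty": 0,"tz": 0,"rx": 0,"ry": 0,"rz": 0},{"jaw": -1,"tx": 0,"ty": 0,"tz": 0,"rx": 0,"ry": 0,"rz": 0},{"jaw": -1,"tx": 0,"ty": 0,"tz": 0,"rx": 0,"ry": 0,"rz": 0},{"jaw": -1,"tx": 0,"ty": 0,"tz": 0,"rx": 0,"ry": 0,"rz": 0}], squeeze=50)

```text
time_s: 8.77
ee_pos: [0.4814, 0.3171, 0.2903]
orientation: [1.896, 1.567, 0.278]
ft_force: [-0.5, -1.5, 7.9]
width: 0.276
```

>>> play_rows(commands=[{"jaw": -1,"tx": -0.008,"ty": 0,"tz": 0,"rx": 0,"ry": 0,"rz": 0},{"jaw": -1,"tx": -0.015,"ty": 0,"tz": 0,"rx": 0,"ry": 0,"rz": 0},{"jaw": -1,"tx": -0.02,"ty": 0,"tz": 0,"rx": 0,"ry": 0,"rz": 0},{"jaw": -1,"tx": -0.025,"ty": 0,"tz": 0,"rx": 0,"ry": 0,"rz": 0},{"jaw": -1,"tx": -0.025,"ty": 0,"tz": 0,"rx": 0,"ry": 0,"rz": 0},{"jaw": -1,"tx": -0.025,"ty": 0,"tz": 0,"rx": 0,"ry": 0,"rz": 0},{"jaw": -1,"tx": -0.02,"ty": 0,"tz": 0,"rx": 0,"ry": 0,"rz": 0},{"jaw": -1,"tx": -0.007,"ty": 0,"tz": 0,"rx": 0,"ry": 0,"rz": 0}])

```text
time_s: 9.43
ee_pos: [0.4808, 0.317, 0.4372]
orientation: [1.992, 1.565, 0.375]
ft_force: [0.7, -0.6, -0.6]
width: 0.281
```

>>> play_rows(commands=[{"jaw": -1,"tx": 0,"ty": 0,"tz": 0,"rx": 0,"ry": 0,"rz": 0},{"jaw": -1,"tx": 0,"ty": 0,"tz": 0,"rx": 0,"ry": 0,"rz": 0}])

```text
time_s: 9.6
ee_pos: [0.4807, 0.317, 0.4323]
orientation: [-3.007, 1.571, 1.659]
ft_force: [0.1, -0.8, -2.0]
width: 0.273
```

```bash
python3 - <<'E'
from plan import *
o,p,d=cap('wrist','g.png'); T=pose(o);print(o['time_s'],o['width'],o['ft_force'],T.round(4))
print([(np.round(r['position'],4),r['score']) for r in manip.pinpoint('wrist','probe_point')])
o2,p2,d2=cap('scene','h.png')
cv2.imwrite('pics/gh.png',np.hstack([p,cv2.resize(p2[60:240,280:460],(480,480))])[:,:,::-1])
print([(np.round(r['position'],4),r['score']) for r in manip.pinpoint('scene','probe_point')])
print([(np.round(r['position'],4),r['score']) for r in manip.pinpoint('scene','spot')])
# ring seen in e.png: pixel (455,172), plane z=.085
I=manip.camera_info('wrist');T=np.array([[.008,.9989,-.0464,.4688],[-.002,-.0464,-.9989,.0297],[-1,.0081,.0016,.409],[0,0,0,1]])@np.array(I['T_tool_cam'])
n=cv2.undistortPoints(np.array([[[455.,172.]]]),np.array(I['K']),np.array(I['dist_coeffs']))[0,0]
r=T[:3,:3]@[*n,1]; print('ring',T[:3,3]+r*(.085-T[2,3])/r[2])
E
python3 -c "
import cv2;i=cv2.imread('pics/gh.png');cv2.imwrite('pics/gh.png',cv2.resize(i,(800,343)))"
```

```text
9.6 0.273373675424704 [ 0.11537501 -0.81241107 -1.9830709 ] [[-0.000e+00  9.989e-01 -4.690e-02  4.807e-01]
 [ 1.000e-04 -4.690e-02 -9.989e-01  3.170e-01]
 [-1.000e+00 -0.000e+00 -1.000e-04  4.323e-01]
 [ 0.000e+00  0.000e+00  0.000e+00  1.000e+00]]
[(array([0.4782, 0.3178, 0.1559]), 0.44), (array([0.381 , 0.3082, 0.0022]), 0.37)]
[(array([0.4813, 0.3165, 0.1512]), 0.5)]
[(array([0.5799, 0.061 , 0.0845]), 0.88), (array([0.4818, 0.3212, 0.0016]), 0.32)]
ring [0.58051597 0.06227763 0.085     ]
```

View pics/gh.png

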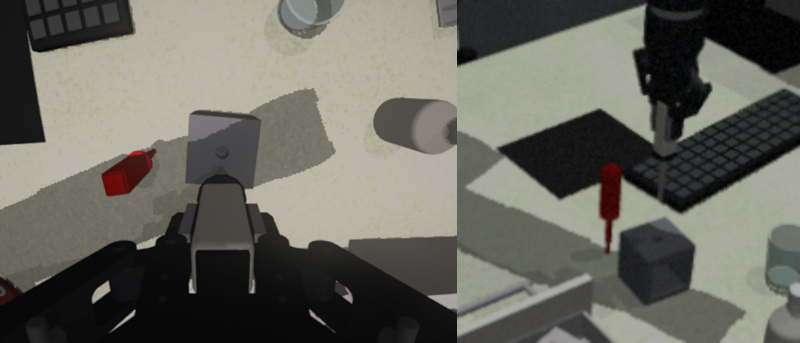

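Run:
```python
from plan import *
o,p,d=cap('wrist'); 
v,u=np.mgrid[:480,:640]; W=world('wrist',u.ravel(),v.ravel(),d.ravel(),o); T=pose(o); L=(W-T[:3,3])@T[:3,:3]
ok=(d.ravel()>0)&(abs(L[:,1])<.03)&(abs(L[:,2])<.03)
for a in np.arange(.10,.21,.01):
    m=ok&(L[:,0]>a)&(L[:,0]<a+.01)&(abs(L[:,1])<.009)
    m2=ok&(L[:,0]>a)&(L[:,0]<a+.01)
    if m.sum()>10: print(round(a,2),m.sum(),'z med',np.median(L[m,2]).round(4),'y range',L[m2,1].min().round(4),L[m2,1].max().round(4))
plan([.5805,.062,.42],-2.7,9)
```

```text
0.1 30 z med -0.0103 y range -0.0231 0.0235
0.11 2456 z med -0.0035 y range -0.03 0.03
0.12 3256 z med -0.0115 y range -0.03 0.03
0.13 987 z med -0.0138 y range -0.0299 0.0298
0.14 779 z med -0.0138 y range -0.0252 0.0256
0.15 626 z med -0.0138 y range -0.0252 0.0258
0.16 504 z med -0.0138 y range -0.025 0.0255
0.17 419 z med -0.0138 y range -0.0122 0.0117
0.18 349 z med -0.0139 y range -0.0123 0.0115
0.19 521 z med -0.0141 y range -0.0161 0.0152
0.2 112 z med -0.0169 y range -0.0147 0.0153
{"tx":0.0013,"ty":0.0124,"tz":0.0278,"rx":0.00,"ry":0.00,"rz":0.01},
{"tx":0.0013,"ty":0.0124,"tz":0.0278,"rx":0.00,"ry":0.00,"rz":0.01},
{"tx":0.0013,"ty":0.0124,"tz":0.0278,"rx":0.00,"ry":0.00,"rz":0.01},
{"tx":0.0013,"ty":0.0124,"tz":0.0278,"rx":0.00,"ry":0.00,"rz":0.01},
{"tx":0.0013,"ty":0.0124,"tz":0.0278,"rx":0.00,"ry":0.00,"rz":0.01},
{"tx":0.0013,"ty":0.0124,"tz":0.0278,"rx":0.00,"ry":0.00,"rz":0.01},
{"tx":0.0013,"ty":0.0124,"tz":0.0278,"rx":0.00,"ry":0.00,"rz":0.01},
{"tx":0.0013,"ty":0.0124,"tz":0.0278,"rx":0.00,"ry":0.00,"rz":0.01},

{"tx":0.0013,"ty":0.0124,"tz":0.0278,"rx":0.00,"ry":0.00,"rz":0.01},
```

>>> play_rows(commands=[{"jaw": -1,"tx": 0,"ty": 0.006,"tz": 0.014,"rx": 0,"ry": 0,"rz": 0},{"jaw": -1,"tx": 0,"ty": 0.0124,"tz": 0.028,"rx": 0,"ry": 0,"rz": 0},{"jaw": -1,"tx": 0,"ty": 0.0124,"tz": 0.028,"rx": 0,"ry": 0,"rz": 0},{"jaw": -1,"tx": 0,"ty": 0.0124,"tz": 0.028,"rx": 0,"ry": 0,"rz": 0},{"jaw": -1,"tx": 0,"ty": 0.0124,"tz": 0.028,"rx": 0,"ry": 0,"rz": 0},{"jaw": -1,"tx": 0,"ty": 0.0124,"tz": 0.028,"rx": 0,"ry": 0,"rz": 0},{"jaw": -1,"tx": 0,"ty": 0.0124,"tz": 0.028,"rx": 0,"ry": 0,"rz": 0},{"jaw": -1,"tx": 0,"ty": 0.0124,"tz": 0.028,"rx": 0,"ry": 0,"rz": 0}])

```text
time_s: 10.57
ee_pos: [0.5637, 0.1014, 0.4323]
orientation: [-1.839, 1.57, 2.827]
ft_force: [0.3, -0.1, -1.4]
width: 0.276
```

>>> play_rows(commands=[{"jaw": -1,"tx": 0,"ty": 0.0124,"tz": 0.028,"rx": 0,"ry": 0,"rz": 0},{"jaw": -1,"tx": 0,"ty": 0.006,"tz": 0.0135,"rx": 0,"ry": 0,"rz": 0},{"jaw": -1,"tx": 0,"ty": 0,"tz": 0,"rx": 0,"ry": 0,"rz": 0},{"jaw": -1,"tx": 0.02,"ty": 0,"tz": 0,"rx": 0,"ry": 0,"rz": 0},{"jaw": -1,"tx": 0.02,"ty": 0,"tz": 0,"rx": 0,"ry": 0,"rz": 0},{"jaw": -1,"tx": 0.015,"ty": 0,"tz": 0,"rx": 0,"ry": 0,"rz": 0},{"jaw": -1,"tx": 0,"ty": 0,"tz": 0,"rx": 0,"ry": 0,"rz": 0},{"jaw": -1,"tx": 0,"ty": 0,"tz": 0,"rx": 0,"ry": 0,"rz": 0}])

```text
time_s: 11.23
ee_pos: [0.5794, 0.0613, 0.3771]
orientation: [-1.796, 1.569, 2.871]
ft_force: [-0.6, -1.1, 0.0]
width: 0.276
```

Run:
```python
from plan import *
o,p,d=cap('scene'); T=pose(o);print(o['time_s'],o['width'],o['ft_force'],T.round(4))
for l in ['probe_point','spot','tray_handle']: print(l,[(np.round(r['position'],4),r['score']) for r in manip.pinpoint('scene',l)])
I=manip.camera_info('scene')
def px(X): return cv2.projectPoints(np.array([X],float),cv2.Rodrigues(np.array(I['R']))[0],np.array(I['t']),np.array(I['K']),np.array(I['dist_coeffs']))[0].ravel()
a=T[:3,3]+T[:3,:3]@[.278,-.0002,-.0018]; r=[.5805,.0623,.085]
print('tip',a,px(a),'ring',px(r))
x,y=map(int,px(r)); c=p[y-40:y+40,x-50:x+50]
o,pw,d=cap('wrist')
print('w',[(np.round(r['position'],4),r['score']) for r in manip.pinpoint('wrist','spot')])
im=np.vstack([cv2.resize(c,(500,400),interpolation=cv2.INTER_CUBIC)]); im=np.hstack([im,cv2.resize(pw,(300,225))[:225].copy().__class__((1,1,3)) if 0 else np.vstack([cv2.resize(pw,(300,225)),np.zeros((175,300,3),np.uint8)])])
print('origin',x-50,y-40); cv2.imwrite('pics/k.png',im[:,:,::-1])
```

```text
11.2333 0.2762726407897867 [-0.57113587 -1.13511699  0.02558457] [[-1.800e-03  9.989e-01 -4.620e-02  5.794e-01]
 [ 5.000e-04 -4.620e-02 -9.989e-01  6.130e-02]
 [-1.000e+00 -1.900e-03 -4.000e-04  3.771e-01]
 [ 0.000e+00  0.000e+00  0.000e+00  1.000e+00]]
probe_point []
spot [(array([0.5785, 0.0597, 0.0856]), 0.93)]
tray_handle [(array([0.4699, 0.028 , 0.1049]), 0.69), (array([4.815e-01, 3.172e-01, 1.000e-04]), 0.32)]
tip [0.57873588 0.06325049 0.09914989] [330.82600885 238.66331587] ring [330.96135291 243.41900639]
w [(array([0.5795, 0.0668, 0.0816]), 0.97)]
origin 280 203
```

View pics/k.png

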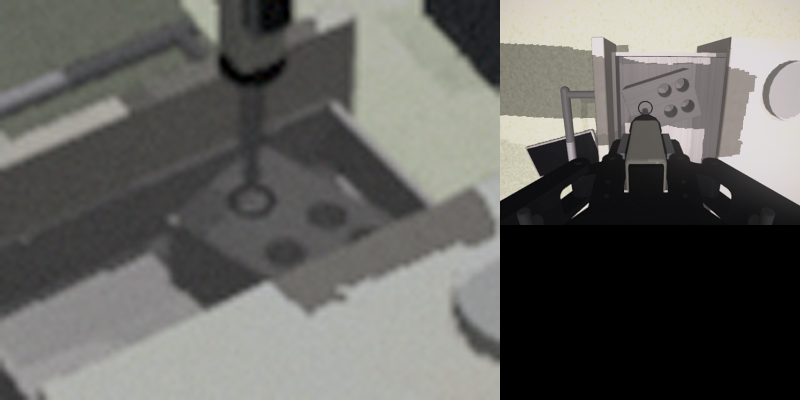

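The ring is at about (251,200) in the scene crop, and the rod comes down just above it at column 250. The wrist view puts the ring next to the collar, so I'll look closer there.

Run:
```python
from plan import *
o,p,d=cap('wrist'); T=pose(o); print(T.round(4))
I=manip.camera_info('wrist'); Tc=np.linalg.inv(np.array(I['T_tool_cam']))
def px(L): return cv2.projectPoints(np.array([L],float),cv2.Rodrigues(Tc[:3,:3])[0],Tc[:3,3],np.array(I['K']),np.array(I['dist_coeffs']))[0].ravel()
print('tip px',px([.278,-.0002,-.0018]))
for r in ([.5805,.0623,.085],): print('ring px',px(T[:3,:3].T@(np.array(r)-T[:3,3])))
M=T@np.array(I['T_tool_cam'])
def plane(u,v,z=.085):
    n=cv2.undistortPoints(np.array([[[u,v]]],float),np.array(I['K']),np.array(I['dist_coeffs']))[0,0]
    r=M[:3,:3]@[*n,1]; return M[:3,3]+r*(z-M[2,3])/r[2]
for u,v in ((309,228),(309,238),(319,228)): print(u,v,plane(u,v).round(4))
cv2.imwrite('pics/l.png',cv2.resize(p[180:280,250:380],(780,600),interpolation=cv2.INTER_CUBIC)[:,:,::-1])
```

```text
[[ 1.500e-03  9.989e-01 -4.680e-02  5.801e-01]
 [-1.000e-04 -4.680e-02 -9.989e-01  6.060e-02]
 [-1.000e+00  1.500e-03  0.000e+00  3.788e-01]
 [ 0.000e+00  0.000e+00  0.000e+00  1.000e+00]]
tip px [310.26761907 235.44078287]
ring px [310.36382904 229.61094123]
309 228 [0.5796 0.0635 0.085 ]
309 238 [0.5793 0.0564 0.085 ]
319 228 [0.5864 0.0631 0.085 ]
```

View pics/l.png

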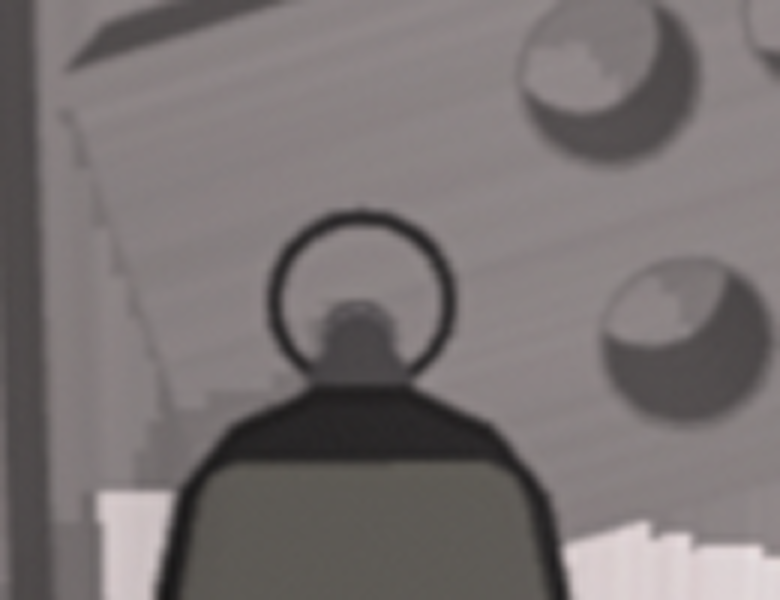

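Wrist crop: the ring's centre is at (362,302), which is pixel (310.3,230.3). The prediction was (310.4,229.6). The tip is at column 356 and its foot edge is at the predicted row, so it is aligned and I'll descend.

>>> play_rows(commands=[{"jaw": -1,"tx": 0.006,"ty": 0.001,"tz": 0,"rx": 0,"ry": 0,"rz": 0},{"jaw": -1,"tx": 0.004,"ty": 0,"tz": 0,"rx": 0,"ry": 0,"rz": 0},{"jaw": -1,"tx": 0,"ty": 0,"tz": 0,"rx": 0,"ry": 0,"rz": 0},{"jaw": -1,"tx": 0,"ty": 0,"tz": 0,"rx": 0,"ry": 0,"rz": 0},{"jaw": -1,"tx": 0,"ty": 0,"tz": 0,"rx": 0,"ry": 0,"rz": 0}])

```text
time_s: 12.0
ee_pos: [0.5809, 0.0604, 0.3676]
orientation: [-1.924, 1.571, 2.741]
ft_force: [0.3, -0.1, -2.0]
width: 0.27
```

>>> play_rows(commands=[{"jaw": -1,"tx": 0.003,"ty": 0,"tz": 0,"rx": 0,"ry": 0,"rz": 0},{"jaw": -1,"tx": 0,"ty": 0,"tz": 0,"rx": 0,"ry": 0,"rz": 0},{"jaw": -1,"tx": 0,"ty": 0,"tz": 0,"rx": 0,"ry": 0,"rz": 0},{"jaw": -1,"tx": 0,"ty": 0,"tz": 0,"rx": 0,"ry": 0,"rz": 0}])

```text
time_s: 12.33
ee_pos: [0.5809, 0.0605, 0.3647]
orientation: [2.919, 1.571, 1.302]
ft_force: [-0.3, -0.9, -1.3]
width: 0.282
```

>>> play_rows(commands=[{"jaw": -1,"tx": 0.003,"ty": 0,"tz": 0,"rx": 0,"ry": 0,"rz": 0},{"jaw": -1,"tx": 0,"ty": 0,"tz": 0,"rx": 0,"ry": 0,"rz": 0},{"jaw": -1,"tx": 0,"ty": 0,"tz": 0,"rx": 0,"ry": 0,"rz": 0},{"jaw": -1,"tx": 0,"ty": 0,"tz": 0,"rx": 0,"ry": 0,"rz": 0}])

```text
time_s: 12.67
ee_pos: [0.581, 0.0604, 0.3619]
orientation: [1.65, 1.57, 0.032]
ft_force: [1.3, 0.5, 0.6]
width: 0.275
```

>>> play_rows(commands=[{"jaw": -1,"tx": 0.003,"ty": 0,"tz": 0,"rx": 0,"ry": 0,"rz": 0},{"jaw": -1,"tx": 0,"ty": 0,"tz": 0,"rx": 0,"ry": 0,"rz": 0},{"jaw": -1,"tx": 0,"ty": 0,"tz": 0,"rx": 0,"ry": 0,"rz": 0},{"jaw": -1,"tx": 0,"ty": 0,"tz": 0,"rx": 0,"ry": 0,"rz": 0}])

```text
time_s: 13.0
ee_pos: [0.581, 0.0604, 0.3588]
orientation: [1.784, 1.57, 0.166]
ft_force: [0.1, 0.3, 0.9]
width: 0.272
```

>>> play_rows(commands=[{"jaw": -1,"tx": 0.002,"ty": 0,"tz": 0,"rx": 0,"ry": 0,"rz": 0},{"jaw": -1,"tx": 0.0015,"ty": 0,"tz": 0,"rx": 0,"ry": 0,"rz": 0},{"jaw": -1,"tx": 0,"ty": 0,"tz": 0,"rx": 0,"ry": 0,"rz": 0},{"jaw": -1,"tx": 0,"ty": 0,"tz": 0,"rx": 0,"ry": 0,"rz": 0}])

```text
time_s: 13.33
ee_pos: [0.581, 0.0604, 0.3552]
orientation: [1.866, 1.571, 0.249]
ft_force: [0.2, -0.2, 2.8]
width: 0.272
```

Run:
```python
from plan import *
F=[]
for i in range(10):
    o,p,d=cap('wrist' if i else 'scene'); F.append(o['ft_force'])
    if i==0: ps=p
print(np.mean(F,0),np.std(F,0),o['ee_pos'],o['width'],o['time_s']); T=pose(o);print(T[:3,0])
o,pt,d=cap('top')
for l in ('tray_handle','spot'): print(l,[(np.round(r['position'],4),r['score']) for r in manip.pinpoint('scene',l)])
a=cv2.resize(p[180:280,250:380],(400,308),interpolation=cv2.INTER_CUBIC); b=cv2.resize(ps[203:283,280:380],(400,308),interpolation=cv2.INTER_CUBIC)
cv2.imwrite('pics/m.png',np.hstack([a,b])[:,:,::-1])
```

```text
[ 0.53573043 -0.18626928  1.9783275 ] [0.71893737 0.630073   0.5722313 ] [0.58096525 0.06043208 0.35525826] 0.2694888418656551 13.7833
[ 2.21345138e-04  5.24013920e-05 -9.99999974e-01]
tray_handle [(array([0.4656, 0.0274, 0.1042]), 0.93)]
spot [(array([0.5793, 0.0612, 0.0824]), 0.74), (array([0.5803, 0.0664, 0.0765]), 0.25)]
```

View pics/m.png

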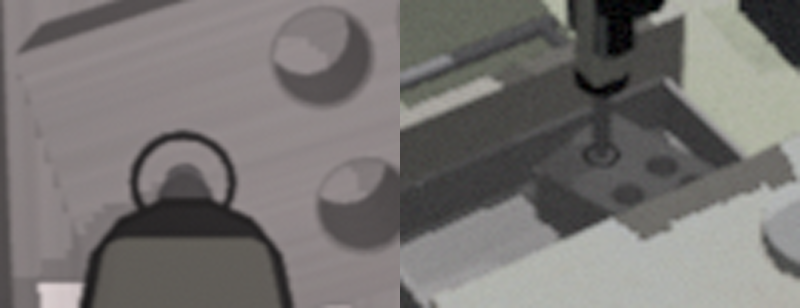

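```bash
python3 -c "
from cell import manip
print(manip.job_done())"
```

```text
the job is handed in; nothing more can be done
None
```

The job is handed in at 13.8 s of robot time (limit 64 s). The tray is out at its stop, and the gripper is holding the probe upright on the ring with its tip pressed about half way in. No verdict was reported.

- **Tray:** I pulled it out by the bar until it met the stop. The bar travelled about 135 mm and the pull rose to 42 N. That force was through the gripped handle and stayed well under the 120 N wrist limit. The tray was still out at the last look.
- **Probe:** I gripped the white square grip, not the red look-alike. The opening reads about 23 mm on the 24 mm grip, and the tool axis is vertical.
- **Position:** The last wrist and scene pictures show the foot inside the ring, near its centre, at about (0.580, 0.062). The block had not shifted noticeably.
- **Press depth:** The two checks disagree a little. Height gives about 7.7 mm in. Force gives 3.4–3.6 N, or about 10 mm, with noise of about 0.6 N per reading. My best estimate is about 8–9 mm, against a half-way point of 8 mm.
- **Other checks:** The first move call was refused because each row needs every key, so nothing moved then. The arm did not touch any of the other things on the table during the job, as far as the forces and pictures show.

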